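Stamp the checked can

TASK

Take the hand stamp out of its rest and mark the lid of the can held in the wooden nest: press the stamp flat on the middle of the lid, gently down and then with a steady push of about 12 N for two seconds, without letting it slide. Lift it straight up off the lid, then stand it back in the well of its rest and let go; leave the other goods where they are.

Things in the scene. Friction and masses are not known exactly. Their poses are not given: they have to be found in the camera images.
- stamp: hand stamp, 102 mm high, standing upright, about 0.22 kg: a dark wooden grip block (28 mm along its x, 50 mm along its y, from 52 to 102 mm above the origin) on a round steel sleeve (33 mm across, 22 to 52 mm above the origin), with a sprung round steel die below. Loose. Origin: centre of the die's underside when the spring is relaxed; z up along the axis
- die: the stamp's die, a flat steel disc 44 mm across, 10 mm thick, guided straight along the stamp's z. It yields up into the sleeve by at most 10 mm against a spring: nothing below 3 N, then 6 N more for each mm. Origin: centre of its flat underside
- stamp_face (a point): centre of the die's flat underside (same point as the origin of die)
- stamp_grip (a point): middle of the wooden grip block on the stamp's axis, 78 mm above the stamp's origin; grip across the 28 mm faces
- nest: plywood nest board, 125 x 125 x 12 mm, fixed to the bench, that holds an upright steel can 99 mm across and 68 mm high between three steel stops; can top 80 mm above the bench. Origin: centre of the board's underside; z up
- can_rim (a point): centre of the held can, in the plane of the top of its rim (rim 2.5 mm thick). The flat level steel lid, 93 mm across, lies sunk inside the rim, 3 to 13 mm below this plane: it differs from can to can, is not measured and must be felt. Two thin concentric beads show on the lid, 60 and 80 mm across; the mark belongs inside the inner one. The lid is rigid
- rest: wooden stamp rest, 94 x 94 x 22 mm, fixed to the bench. Origin: centre of its underside; z up
- well (a point): centre of the floor of the round well in the rest: 49 mm across, 12 mm deep, chamfered mouth, floor 10 mm above the bench. The stamp starts standing in it
- flat_tin: bystander: low flat tin, 104 x 58 x 24 mm, lying between the nest and the rest; loose; origin at the centre of its underside
- tall_can: bystander: tall closed can, 73 mm across, 110 mm high; loose; origin at the centre of its underside
- wide_can: bystander: loose closed can, 99 mm across, 68 mm high: as wide as the held one, but standing loose on the bench; loose; origin at the centre of its underside
- short_can: bystander: small closed can, 66 mm across, 55 mm high; loose; origin at the centre of its underside
- chickpea_jar: bystander: closed jar, 76 mm across, 130 mm high; loose; origin at the centre of its underside
- tape_roll: bystander: empty cardboard ring, 96 mm across, 50 mm high; loose; origin at the centre of its underside
- carton: bystander: cardboard carton, 60 x 110 x 45 mm; loose; origin at the centre of its underside
Not all that is in view belongs to the job. Leave any green look-alike of the stamp alone.

How it is judged:
By the outcome, as a careful person would: the job done as asked, in the order asked, and still so for the second after the job is handed in, with the robot touching nothing.
It also fails if it takes over 64 s, if anything falls off the work surface, if the arm or the gripper's body presses on something with over 40 N, if the wrist force passes 120 N, or if a joint passes its speed limit or range.

ROBOT

A 6-joint arm with a two-finger parallel gripper is mounted at the origin on the work surface. World frame = base frame: x ahead of the robot, y to its left, z up, the work surface at z = 0. Lengths are in m, angles in degrees, forces in N, time in s.
With the tool pointing down it reaches from about 0.35 to 0.875 m from the base axis. Payload 4.2 kg.
Tool frame: the origin (TCP) lies midway between the tips of the shut fingers; the grasp point (between the pads) lies 19 mm behind it; x points along the fingers, y is the direction in which the jaws open and shut, and the axes are right-handed (so a half turn about x gives the same grasp; the last joint's range is limited). The gripper opens to 87 mm and grips with 3 to 60 N. Pads are 19 mm wide; open, the fingers measure 117 mm over their backs; the gripper's body (75 mm by 190 mm) begins 51 mm behind the grasp point.
Start: joints at [89.931, 22.042, 0.453, 0, -68.411, -14.817], TCP at [0.161, 0.604, 0.223] pointing down, gripper open.
Joint ranges: [-179.83, 179.83], [-69.29, 118.12], [-61.27, 80.66], [-181.25, 117.63], [-171.15, -9.14], [-177.46, 177.46]. Speed limits (degrees/s): [159.86, 159.86, 180, 180, 180, 180].

INTERFACE

Orientations are given as a 3x3 rotation matrix whose columns are the frame's x, y, z axes.
In Python, from station import r gives the robot as it stands.
- The arm moves only by the tool play_rows, never from a script. Its argument "plan" is a list that holds one entry, the list of rows, each a list of 6 numbers: the shift along the tool's x, y, z in cm, then the turn, a rotation vector about the tool's x, y, z in units of 10 degrees (1.0 is 10 degrees). A call has 1 to 5 rows; each row is the pose to reach, as a shift and turn from the pose commanded when the call began, along the tool's axes at that moment; what a row does not reach only later rows make up. A row lasts 1/8 s, in which the tool goes at most 62.5 mm and 10.7 degrees, less where a joint would pass 70% of its speed; a pose out of reach is approached as far as the arm can. A call with a gripper value outside its range is refused whole. "hand" is the opening, from 0 (shut) to 1 (fully open), set as the call begins (left out, the last holds). The fingers move at their own pace and stop on an object; the grip force is fixed at half the most. Time passes only in rows, so rows that repeat a pose let the fingers close. It gives the time, the measured TCP pose, the force and the opening at its end, in the units of the state.
- r.sense(): the state, without advancing time (a new reading comes with each control period).
- r.capture(name): name is "scene" or "top"; returns (picture, depth): 400x640x3 uint8, blue, green, red; 400x640 float32, m along the optical axis (not along the pixel's ray), 0 where there is no reading.
- r.get_calibration(name): a dict with "vfov" (degrees; the focal length in pixels is half the picture's height over the tangent of half this angle, whatever the lens; pixels are square), "cx", "cy" (the principal point, pixels), "distortion" ([k1, k2, p1, p2, k3] as OpenCV has them; the pictures are not rectified), "rvec" (rotation vector, rad) and "tvec" (3), from world to camera coordinates, as OpenCV has them. Camera axes: x right, y down, z forward; pixel columns grow to the right and rows downward; lengths in m; the calibration is good to about 2 mm. A picture is of the moment at which its call begins. get_calibration takes no time and is no camera call.
- r.finish_job(): hands the job in, once; it reports no verdict.
The state is a dict: "time_s": time; "joints": joint angles; "joint_velocities": joint speeds; "effort": joint torques, N m; "tcp_pos": TCP position; "ee_rot": TCP orientation; "wrist_force": force on the tool from outside, world axes, zero at the start; "moment": the same for the moment, N m; "gripper_width": opening from 0.0 (shut) to 1.0 (fully open).
Only numpy, scipy, OpenCV 4.12 (cv2) and the standard library are available. Lean on these libraries where they do the work, as an engineer would, in place of code of your own. Each camera call takes 0.05 s, during which the arm holds its last target.

## Working session

There is one attempt and no reset: what is moved stays moved. The work goes in short steps, Python scripts to look and compute and a tool call to move; the robot and the scene stay as the last step left them, time stands still between calls to the robot, and variables do not carry over. Pictures are saved under pics/ and viewed, and the job is handed in when it is done.

Besides the shell and the picture viewer there is one more tool, called after "Request:" by a JSON object that holds its "method" and its "body". play_rows: Moves the arm, as the interface text tells. Its arguments: {"type":"object","properties":{"plan":{"type":"array","items":{"type":"array","items":{"type":"array","items":{"type":"number"}}}},"hand":{"type":"number"}},"required":["plan"]}

```bash
mkdir -p pics; ls
cat > h.py <<'E'
import numpy as np, cv2
from station import r
def cal(n):
    c=r.get_calibration(n); f=200/np.tan(np.radians(c['vfov']/2))
    K=np.array([[f,0,c['cx']],[0,f,c['cy']],[0,0,1.]]); R=cv2.Rodrigues(np.array(c['rvec'],float))[0]
    return K,np.array(c['distortion'],float),R,np.array(c['tvec'],float).reshape(3)
def plane(n,uv,z):
    K,D,R,t=cal(n); p=cv2.undistortPoints(np.array(uv,float).reshape(-1,1,2),K,D).reshape(-1,2)
    d=np.c_[p,np.ones(len(p))]@R; o=-R.T@t
    s=(z-o[2])/d[:,2]; return o+d*s[:,None]
def cloud(n,dep):
    K,D,R,t=cal(n); v,u=np.mgrid[:400,:640]
    p=cv2.undistortPoints(np.stack([u,v],-1).astype(float).reshape(-1,1,2),K,D).reshape(400,640,2)
    P=np.dstack([p*dep[...,None],dep]); return (P-t)@R
def proj(n,X):
    K,D,R,t=cal(n); return cv2.projectPoints(np.array(X,float).reshape(-1,1,3),cv2.Rodrigues(R)[0],t,K,D)[0].reshape(-1,2)
E
python3 - <<'E'
from h import *
for n in("scene","top"):
    p,d=r.capture(n); cv2.imwrite(f"pics/{n}0.png",p); np.save(f"{n}0.npy",d); K,D,R,t=cal(n); print(n,-R.T@t,K[0,0],D,R[2], (d==0).mean())
s=r.sense();print({k:np.round(v,3).tolist() for k,v in s.items()})
E
```

```text
pics
scene [1.08319562 0.96485319 0.9587082 ] 519.5126461392714 [-0.14853037  0.          0.          0.          0.        ] [-0.3654129  -0.68381663 -0.63156015] 0.00398046875
top [3.36078725e-01 1.18663441e-03 1.29976342e+00] 410.6420150969286 [-0.00934342  0.          0.          0.          0.        ] [ 0.18103498  0.00485405 -0.98346468] 0.00392578125
{'time_s': 0.1, 'joints': [89.931, 22.087, 0.386, -0.024, -68.411, -14.819], 'joint_velocities': [-0.002, -0.148, 0.083, 0.115, 0.026, -0.032], 'effort': [-0.0, -39.169, 18.793, 4.232, 0.013, -0.0], 'tcp_pos': [0.16, 0.603, 0.222], 'ee_rot': [[-0.0, -0.257, -0.966], [-0.002, -0.966, 0.257], [-1.0, 0.002, -0.0]], 'wrist_force': [-0.109, 0.121, -0.85], 'moment': [0.023, 0.056, 0.028], 'gripper_width': 1.001}
```

View pics/scene0.png

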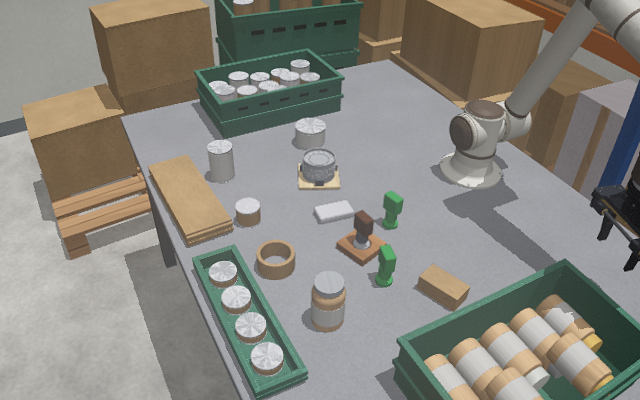

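View pics/top0.png

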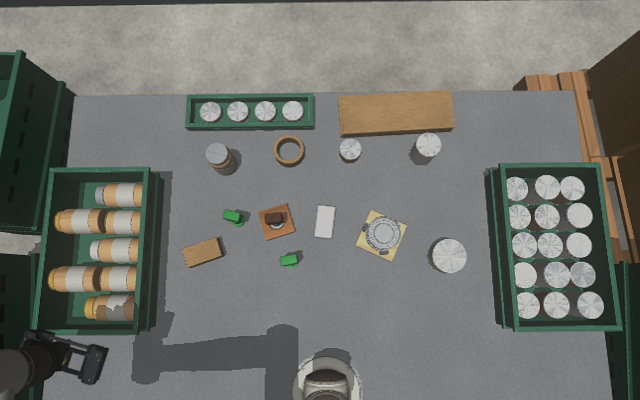

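The scene view shows the dark stamp at (363,226) in its rest, with green decoys at (392,208) and (386,264). The nest can is at (319,165). In the top view the stamp is at (275,219) and the held can at (383,235), with the flat tin between them at (325,221).

Run:
```python
from h import *
p=cv2.imread("pics/top0.png"); q=cv2.imread("pics/scene0.png")
a=cv2.resize(p[190:280,215:415],None,fx=4,fy=4,interpolation=cv2.INTER_CUBIC); cv2.imwrite("pics/topc.png",a)
b=cv2.resize(q[130:300,280:450],None,fx=3.5,fy=3.5,interpolation=cv2.INTER_CUBIC); cv2.imwrite("pics/scenec.png",b)
for n in("top","scene"):
    d=np.load(n+"0.npy"); C=cloud(n,d); im=cv2.imread(f"pics/{n}0.png")
    hsv=cv2.cvtColor(im,cv2.COLOR_BGR2HSV)
    w=(C[...,0]>.3)&(C[...,0]<.7)&(C[...,1]>-.3)&(C[...,1]<.4)
    t=C[w]; print(n,"bench z",np.median(t[np.abs(t[:,2])<.02][:,2]))
    # blobs above 90mm : stamps
    m=(w&(C[...,2]>.095)&(C[...,2]<.16)).astype(np.uint8)
    k,l,st,ce=cv2.connectedComponentsWithStats(m)
    for i in range(1,k):
        if st[i,4]>5: 
            X=C[l==i]; print(st[i],ce[i].round(1),np.median(X,0).round(4),hsv[l==i].mean(0).round(),(X.min(0)).round(3),X.max(0).round(3))
```

```text
top bench z 0.0003969542848747792
[206 153  26  16 316] [218.7 159.2] [0.682  0.3103 0.1275] [ 69.  33. 133.] [0.662 0.279 0.095] [0.7   0.348 0.136]
[420 153   4   3   9] [421.3 153.9] [ 0.6961 -0.2977  0.1071] [ 28.   8. 126.] [ 0.693 -0.3    0.095] [ 0.7   -0.294  0.114]
[223 209  18  13 161] [231.6 215. ] [0.5164 0.2712 0.1014] [ 65. 122. 131.] [0.499 0.247 0.095] [0.535 0.298 0.11 ]
[264 212  18  12 174] [272.5 217.5] [0.5055 0.1494 0.1113] [10. 96. 83.] [0.491 0.125 0.096] [0.523 0.175 0.117]
[279 254  18  12 169] [287.7 259.4] [0.3858 0.1043 0.1013] [ 66. 119. 141.] [0.369 0.081 0.096] [0.4   0.131 0.108]
scene bench z 0.0024710881020336274
[230 147   2   6   8] [230.8 149. ] [ 0.6963 -0.2944  0.1063] [ 68.   6. 151.] [ 0.695 -0.297  0.097] [ 0.699 -0.291  0.113]
[384 191  19  14 149] [393.2 197.2] [0.3882 0.1109 0.1034] [ 67. 104. 152.] [0.368 0.08  0.095] [0.403 0.132 0.109]
[355 210  19  19 230] [363.6 218.9] [0.5112 0.1581 0.1128] [  9.  58. 102.] [0.49  0.125 0.095] [0.525 0.177 0.119]
[379 244  17  18 209] [387.  252.6] [0.5196 0.2789 0.1036] [ 64. 109. 153.] [0.499 0.248 0.095] [0.535 0.303 0.109]
[322 270  24  35 418] [335.8 284.5] [0.6869 0.3305 0.1314] [ 88.  23. 178.] [0.663 0.286 0.096] [0.7   0.357 0.136]
```

View pics/topc.png

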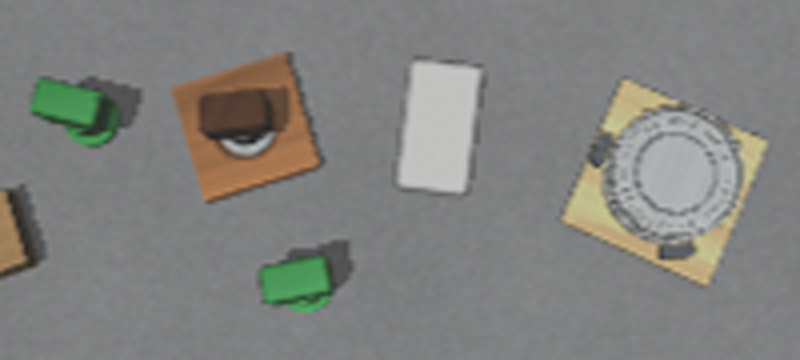

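View pics/scenec.png

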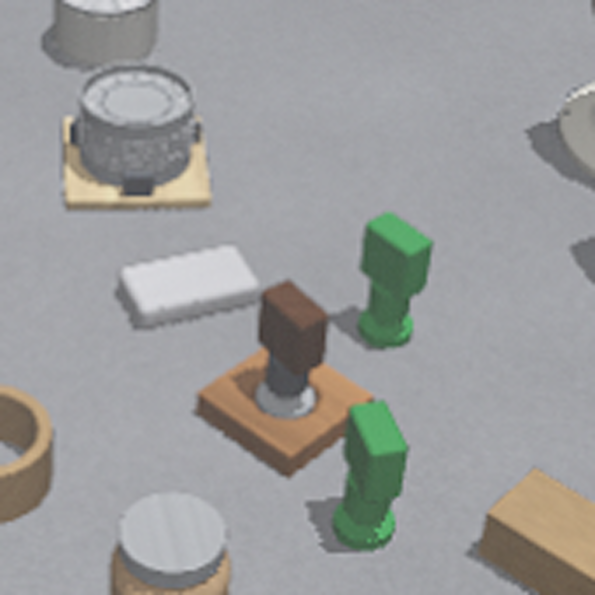

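```bash
cat > m.py <<'E'
from h import *
def feats(n,im,d):
    C=cloud(n,d); w=(C[...,0]>.3)&(C[...,0]<.7)&(C[...,1]>-.25)&(C[...,1]<.4)
    hsv=cv2.cvtColor(im,cv2.COLOR_BGR2HSV)
    def rect(mask,z,name,up=4):
        mask=mask.astype(np.uint8); k,l,st,ce=cv2.connectedComponentsWithStats(mask); i=1+np.argmax(st[1:,4])
        big=cv2.resize((l==i).astype(np.float32),None,fx=up,fy=up,interpolation=cv2.INTER_LINEAR)
        c=max(cv2.findContours((big>.5).astype(np.uint8),cv2.RETR_EXTERNAL,cv2.CHAIN_APPROX_NONE)[0],key=len).reshape(-1,2)
        uv=(c+.5)/up-.5; X=plane(n,uv,z)[:,:2]; return uv,X
    def show(name,X):
        ra=cv2.minAreaRect((X*1000).astype(np.float32)); b=cv2.boxPoints(ra); e=b[1]-b[0]; e2=b[2]-b[1]
        if np.hypot(*e)<np.hypot(*e2): e=e2
        print(n,name,np.round(ra[0],1),"size",np.round(ra[1],1),"long axis yaw",round(np.degrees(np.arctan2(e[1],e[0]))%180,1))
    return C,w,hsv,rect,show
E
python3 - <<'E'
from m import *
for n in("top","scene"):
    im=cv2.imread(f"pics/{n}0.png"); d=np.load(n+"0.npy"); C,w,hsv,rect,show=feats(n,im,d)
    h,s,v=[hsv[...,i].astype(int) for i in range(3)]
    near=lambda x,y,rr:np.hypot(C[...,0]-x,C[...,1]-y)<rr
    dark=near(.505,.15,.05)&(C[...,2]>.1)
    show("stamp top",rect(dark,.112,"")[1])
    uv,X=rect(near(.5,.14,.08)&(C[...,2]>.016)&(C[...,2]<.028)&(s>60),.022,""); show("rest",X)
    uv,X=rect(near(.46,-.16,.12)&(C[...,2]>.065)&(C[...,2]<.1),.08,"")
    (c,r0)=cv2.minEnclosingCircle((X*1000).astype(np.float32)); print("can circ",c,r0)
    el=cv2.fitEllipse((X*1000).astype(np.float32)); print(el)
    k=near(c[0]/1e3,c[1]/1e3,.047)&(C[...,2]>.05)&(C[...,2]<.1)
    print("z lid", np.median(C[near(c[0]/1e3,c[1]/1e3,.025)][:,2]), "rim?",np.percentile(C[near(c[0]/1e3,c[1]/1e3,.055)][:,2],[50,80,90,95,99]))
    uv,X=rect(near(.46,-.16,.12)&(C[...,2]>.006)&(C[...,2]<.018)&(s>60),.012,""); show("nest",X)
    uv,X=rect(near(.5,.04,.08)&(C[...,2]>.018)&(C[...,2]<.03)&(s<30)&(v>130),.024,""); show("tin",X)
E
```

```text
top stamp top [506.7 149.8] size [30.9 52.5] long axis yaw 96.7
top rest [507.4 150.7] size [96.7 95.4] long axis yaw 16.8
can circ (461.9814453125, -177.14308166503906) 51.53761291503906
((462.03643798828125, -176.9681396484375), (97.7215805053711, 99.76152038574219), 28.254915237426758)
z lid 0.07016355692475156 rim? [0.06991535 0.07271771 0.07551474 0.07952107 0.08279436]
top nest [ 434.3 -166.2] size [125.4  66.7] long axis yaw 66.5
top tin [505.9  -1.4] size [ 58.4 103.9] long axis yaw 172.6
scene stamp top [509.4 155.1] size [39.2 62.4] long axis yaw 93.8
scene rest [508.  153.3] size [104.7 100.9] long axis yaw 17.7
can circ (466.8975524902344, -167.5797882080078) 62.760013580322266
((464.65374755859375, -167.96286010742188), (101.81282043457031, 120.07395935058594), 152.03521728515625)
z lid 0.07042850129549372 rim? [0.05889532 0.07156101 0.07482809 0.07892073 0.08277767]
scene nest [ 465.8 -116.1] size [23.6 75.3] long axis yaw 154.1
scene tin [504.9   3.2] size [ 69.1 106.4] long axis yaw 173.1
```

Request:
{"method": "play_rows", "body": {"plan": [[[0,3.5,-4.5,0.7,0,0],[0,7,-9,1.4,0,0],[0,10.5,-13.5,2.1,0,0],[0,14,-18,2.8,0,0],[0,17.5,-22.5,3.4,0,0]]]}}

```text
time_s: 0.72
tcp_pos: [0.3337, 0.3753, 0.2223]
ee_rot: [[-0.0, -0.755, -0.655], [-0.0, -0.655, 0.755], [-1.0, 0.0, -0.0]]
wrist_force: [0.9, 0.4, 0.3]
gripper_width: 0.995
```

```bash
cat > go.py <<'E'
import sys; from h import *
from scipy.spatial.transform import Rotation as Ro
def go(p,yaw,tilt_ref=True):
    s=r.sense(); R=np.array(s['ee_rot']); t=np.array(s['tcp_pos'])
    a=np.radians(yaw); y=np.array([np.cos(a),np.sin(a),0]); x=np.array([0,0,-1.]); G=np.c_[x,y,np.cross(x,y)]
    print("t",round(s['time_s'],2),"tcp",np.round(t*1e3,1),"yaw",np.degrees(np.arctan2(R[1,1],R[0,1])).round(2),"tilt",(R[:2,0]*57.3).round(2),"F",np.round(s['wrist_force'],1),"M",np.round(s['moment'],2),"w",round(s['gripper_width'],3),"j",np.round(s['joints'],0))
    print("shift cm",np.round(R.T@(np.array(p)/1e3-t)*100,2),"turn",np.round(Ro.from_matrix(R.T@G).as_rotvec(degrees=True)/10,3))
if __name__=="__main__": go([float(v) for v in sys.argv[1:4]],float(sys.argv[4]))
E
python3 go.py 507 150 223 -173.3
```

```text
t 0.72 tcp [333.7 375.3 222.3] yaw -139.07 tilt [-0.01 -0.02] F [0.9 0.4 0.3] M [ 0.06 -0.09 -0.02] w 0.995 j [ 67.  10. -16.  -0. -64. -26.]
shift cm [ -0.06   1.67 -28.38] turn [ 3.423e+00 -1.000e-03 -2.000e-03]
```

Request:
{"method": "play_rows", "body": {"plan": [[[0,0.3,-5.7,0.7,0,0],[0,0.7,-11.4,1.4,0,0],[0,1,-17.0,2.1,0,0],[0,1.3,-22.7,2.8,0,0],[0,1.7,-28.4,3.42,0,0]]]}}

```text
time_s: 1.35
tcp_pos: [0.5077, 0.1503, 0.2223]
ee_rot: [[-0.0, -0.993, -0.117], [-0.0, -0.117, 0.993], [-1.0, 0.0, -0.0]]
wrist_force: [0.2, 0.4, -0.1]
gripper_width: 1.001
```

Request:
{"method": "play_rows", "body": {"plan": [[[0,0,0,0,0,0],[0,0,0,0,0,0]]]}}

```text
time_s: 1.6
tcp_pos: [0.5067, 0.1517, 0.2221]
ee_rot: [[-0.001, -0.993, -0.12], [-0.0, -0.12, 0.993], [-1.0, 0.001, -0.0]]
wrist_force: [0.4, 0.1, -0.3]
gripper_width: 1.001
```

```bash
python3 go.py 507 150 69 -173.3
python3 - <<'E'
from h import *
for n in("scene","top"):
    p,d=r.capture(n); cv2.imwrite(f"pics/{n}1.png",p); np.save(f"{n}1.npy",d)
p=cv2.imread("pics/scene1.png");cv2.imwrite("pics/s1c.png",cv2.resize(p[100:300,260:480],None,fx=3,fy=3))
E
```

```text
t 1.6 tcp [506.7 151.7 222.1] yaw -173.11 tilt [-0.06 -0.02] F [ 0.4  0.1 -0.3] M [ 0.12 -0.02  0.  ] w 1.001 j [ 34.  13. -13.  -0. -64. -27.]
shift cm [15.31 -0.03 -0.17] turn [ 0.019 -0.001 -0.006]
```

View pics/s1c.png

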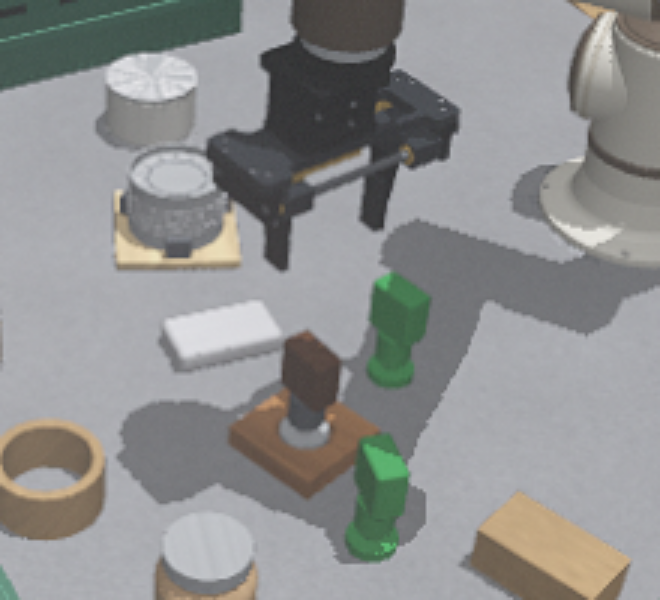

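Request:
{"method": "play_rows", "body": {"plan": [[[3,0,0,0,0,0],[6,0,-0.1,0,0,0],[9,0,-0.1,0,0,0],[11,0,-0.1,0,0,0],[12,0,-0.1,0,0,0]]], "hand": 1}}

```text
time_s: 2.33
tcp_pos: [0.5061, 0.1519, 0.1016]
ee_rot: [[-0.001, -0.992, -0.123], [-0.001, -0.123, 0.992], [-1.0, 0.001, -0.001]]
wrist_force: [-0.4, 1.1, -0.2]
gripper_width: 1.002
```

```bash
python3 go.py 507 150.3 69 -173.3
python3 - <<'E'
from h import *
for n in("scene","top"):
    p,d=r.capture(n); cv2.imwrite(f"pics/{n}2.png",p)
p=cv2.imread("pics/scene2.png");cv2.imwrite("pics/s2c.png",cv2.resize(p[150:300,310:450],None,fx=4,fy=4))
E
```

```text
t 2.33 tcp [506.1 151.9 101.6] yaw -172.94 tilt [-0.08 -0.05] F [-0.4  1.1 -0.2] M [0.07 0.   0.02] w 1.002 j [ 34.  20. -22.  -0. -48. -27.]
shift cm [ 3.26 -0.07 -0.17] turn [ 0.036 -0.004 -0.008]
```

View pics/s2c.png

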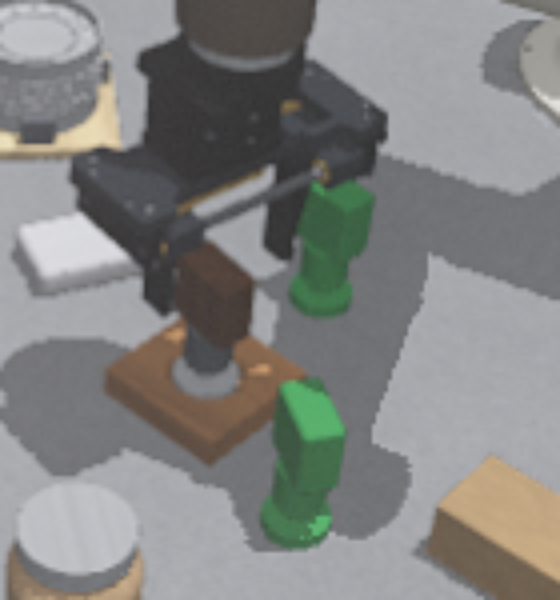

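Request:
{"method": "play_rows", "body": {"plan": [[[1,0,-0.1,0,0,0],[2,0,-0.2,0,0,0],[2.8,0,-0.2,0,0,0],[3.2,-0.1,-0.2,0,0,0],[3.2,-0.1,-0.2,0,0,0]]], "hand": 1}}

```text
time_s: 3.05
tcp_pos: [0.5083, 0.149, 0.0702]
ee_rot: [[-0.0, -0.993, -0.12], [-0.0, -0.12, 0.993], [-1.0, 0.0, -0.0]]
wrist_force: [-0.3, 0.7, -0.1]
gripper_width: 1.0
```

```bash
python3 go.py 507 150.3 69 -173.3
```

```text
t 3.05 tcp [508.3 149.   70.2] yaw -173.09 tilt [-0.03 -0.02] F [-0.3  0.7 -0.1] M [ 0.09 -0.1   0.01] w 1.0 j [ 34.  22. -24.   0. -43. -27.]
shift cm [0.12 0.12 0.15] turn [ 0.021 -0.002 -0.003]
```

Request:
{"method": "play_rows", "body": {"plan": [[[0.1,0,0.1,0,0,0],[0.1,0,0.1,0,0,0],[0.1,0,0.1,0,0,0],[0.1,0,0.1,0,0,0],[0.1,0,0.1,0,0,0]]], "hand": 0}}

```text
time_s: 3.68
tcp_pos: [0.5082, 0.1501, 0.0696]
ee_rot: [[0.0, -0.993, -0.12], [0.0, -0.12, 0.993], [-1.0, -0.0, 0.0]]
wrist_force: [0.1, 0.1, 0.0]
gripper_width: 0.521
```

```bash
python3 go.py 507 150.3 69 -173.3
```

```text
t 3.67 tcp [508.2 150.1  69.6] yaw -173.08 tilt [0.01 0.  ] F [0.1 0.1 0. ] M [ 0.1  -0.06  0.04] w 0.521 j [ 34.  22. -24.   0. -43. -27.]
shift cm [0.06 0.12 0.04] turn [0.022 0.    0.001]
```

Request:
{"method": "play_rows", "body": {"plan": [[[0,0,0,0,0,0],[0,0,0,0,0,0],[0,0,0,0,0,0],[0,0,0,0,0,0],[0,0,0,0,0,0]]], "hand": 0}}

```text
time_s: 4.3
tcp_pos: [0.5079, 0.15, 0.0694]
ee_rot: [[-0.001, -0.993, -0.12], [-0.0, -0.12, 0.993], [-1.0, 0.001, -0.0]]
wrist_force: [-0.1, -0.3, -0.7]
gripper_width: 0.32
```

```bash
python3 go.py 507 150.3 69 -173.3;  python3 - <<'E'
from h import *
for n in("scene","top"):
    p,d=r.capture(n); cv2.imwrite(f"pics/{n}3.png",p)
p=cv2.imread("pics/scene3.png");cv2.imwrite("pics/s3c.png",cv2.resize(p[150:300,310:450],None,fx=4,fy=4))
E
```

```text
t 4.3 tcp [507.9 150.   69.4] yaw -173.09 tilt [-0.03 -0.01] F [-0.1 -0.3 -0.7] M [ 0.09  0.11 -0.  ] w 0.32 j [ 34.  22. -24.  -0. -43. -27.]
shift cm [0.04 0.09 0.04] turn [ 0.021 -0.001 -0.003]
```

View pics/s3c.png

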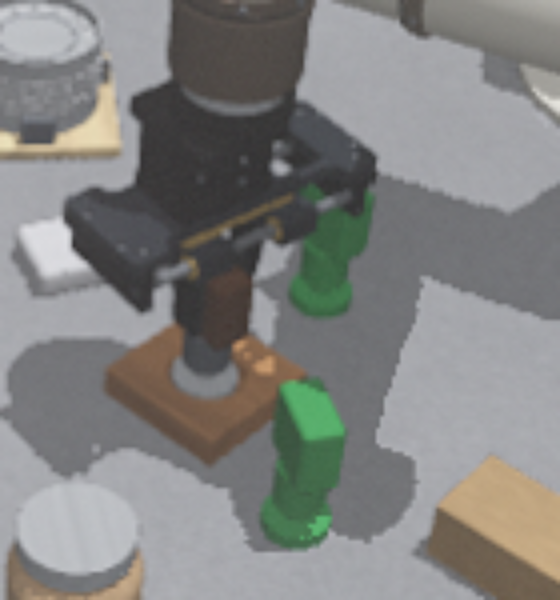

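Request:
{"method": "play_rows", "body": {"plan": [[[-0.5,0,0,0,0,0],[-1.5,0,0,0,0,0],[-3,0,0,0,0,0],[-5,0,0,0,0,0],[-7,0,0,0,0,0]]]}}

```text
time_s: 5.03
tcp_pos: [0.5084, 0.1502, 0.1413]
ee_rot: [[0.001, -0.993, -0.121], [0.001, -0.121, 0.993], [-1.0, -0.001, 0.001]]
wrist_force: [0.4, 0.6, -2.5]
gripper_width: 0.322
```

Request:
{"method": "play_rows", "body": {"plan": [[[-2,0,0,0,0,0],[-3.5,0,0,0,0,0],[-4,0,0,0,0,0],[-4,0,0,0,0,0],[-4,0,0,0,0,0]]]}}

```text
time_s: 5.65
tcp_pos: [0.5077, 0.1498, 0.1787]
ee_rot: [[-0.002, -0.993, -0.12], [-0.001, -0.12, 0.993], [-1.0, 0.002, -0.001]]
wrist_force: [-0.7, -0.3, -2.9]
gripper_width: 0.319
```

```bash
python3 go.py 462 -177 179 -173.3;  python3 - <<'E'
from h import *
for n in("scene","top"):
    p,d=r.capture(n); cv2.imwrite(f"pics/{n}4.png",p); np.save(f"{n}4.npy",d)
p=cv2.imread("pics/scene4.png");cv2.imwrite("pics/s4c.png",cv2.resize(p[100:300,260:480],None,fx=3,fy=3))
E
```

```text
t 5.65 tcp [507.7 149.8 178.7] yaw -173.09 tilt [-0.1  -0.05] F [-0.7 -0.3 -2.9] M [ 0.05 -0.05 -0.05] w 0.319 j [ 34.  15. -17.  -0. -58. -27.]
shift cm [  0.     8.46 -31.9 ] turn [ 0.021 -0.004 -0.01 ]
```

View pics/s4c.png

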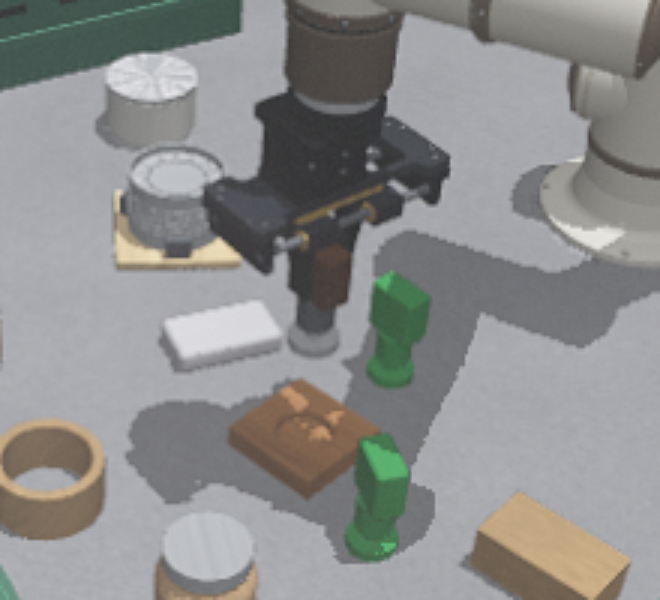

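Run:
```python
from m import *
from scipy.optimize import least_squares
for n in("scene","top"):
    im=cv2.imread(f"pics/{n}0.png"); d=np.load(n+"0.npy"); C,w,hsv,rect,show=feats(n,im,d)
    near=np.hypot(C[...,0]-.463,C[...,1]+.176)<.06
    uv,X=rect(near&(C[...,2]>.06)&(C[...,2]<.1),.08,"")
    K,D,R,t=cal(n); o=-R.T@t
    v=X-[.463,-.177]; far=(v@((np.array([.463,-.177])-o[:2])/np.linalg.norm(np.array([.463,-.177])-o[:2])))>0.005
    for RR in (.0495,None):
        P=X[far] 
        f=(lambda q:np.hypot(*(P-q[:2]).T)-RR) if RR else (lambda q:np.hypot(*(P-q[:2]).T)-q[2])
        s=least_squares(f,[.463,-.177,.05][:2 if RR else 3],loss='soft_l1',f_scale=.001); print(n,RR,(s.x*1e3).round(1),far.sum())
    # rest check
    print(proj(n,[[.507,.150,.112],[.462,-.177,.08],[.462,-.177,.07]]).round(1))
p=cv2.imread("pics/scene0.png")
for z,R_ in((.08,.0495),(.07,.03)):
    a=np.linspace(0,6.28,200); uv=proj("scene",np.c_[.462+R_*np.cos(a),-.177+R_*np.sin(a),0*a+z])
    big=locals().get('big'); 
    if big is None: big=cv2.resize(p[135:215,280:360],None,fx=7,fy=7,interpolation=cv2.INTER_CUBIC)
    cv2.polylines(big,[(((uv-[280,135])+.5)*7).astype(np.int32)],True,(0,0,255),1)
cv2.imwrite("pics/sov.png",big)
```

```text
scene 0.0495 [ 460.2 -176.6] 156
scene None [ 460.  -176.8   49.3] 156
[[363.2 216.5]
 [318.3 156.7]
 [318.3 159.4]]
top 0.0495 [ 461.9 -177. ] 194
top None [ 462.7 -178.1   48.4] 194
[[272.2 217.2]
 [383.2 232.7]
 [382.7 233. ]]
```

View pics/sov.png

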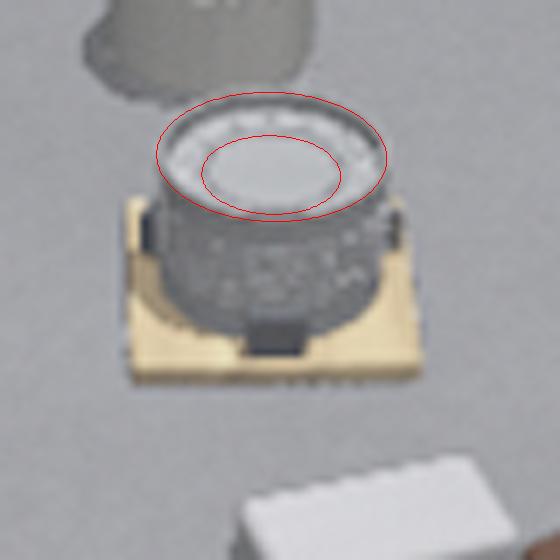

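Request:
{"method": "play_rows", "body": {"plan": [[[0,0.4,-1.5,0,0,0],[0,1.2,-4.5,0,0,0],[0,2.3,-8.5,0,0,0],[0,3.3,-12.5,0,0,0],[0,4.4,-16.5,0,0,0]]]}}

```text
time_s: 6.38
tcp_pos: [0.4835, -0.0209, 0.1794]
ee_rot: [[-0.0, -0.993, -0.12], [-0.0, -0.12, 0.993], [-1.0, 0.001, -0.0]]
wrist_force: [-0.1, -0.4, -1.5]
gripper_width: 0.316
```

Request:
{"method": "play_rows", "body": {"plan": [[[0,1,-4,0,0,0],[0,2.1,-8,0,0,0],[0,3.2,-12,0,0,0],[0,3.8,-14.4,0,0,0],[0,4.1,-15.4,0,0,0]]]}}

```text
time_s: 7.0
tcp_pos: [0.4612, -0.1784, 0.1793]
ee_rot: [[-0.001, -0.993, -0.118], [0.0, -0.118, 0.993], [-1.0, 0.001, 0.0]]
wrist_force: [-0.4, 0.3, -1.5]
gripper_width: 0.316
```

Request:
{"method": "play_rows", "body": {"plan": [[[0,0,0,0,0,0],[0,0,0,0,0,0],[0,0,0,0,0,0]]]}}

```text
time_s: 7.38
tcp_pos: [0.4624, -0.1761, 0.1796]
ee_rot: [[0.0, -0.993, -0.122], [0.0, -0.122, 0.993], [-1.0, -0.0, 0.0]]
wrist_force: [0.4, 0.3, -2.5]
gripper_width: 0.321
```

```bash
python3 go.py 461.5 -177 142 -173.1;  python3 - <<'E'
from h import *
for n in("scene","top"):
    p,d=r.capture(n); cv2.imwrite(f"pics/{n}5.png",p); np.save(f"{n}5.npy",d)
p=cv2.imread("pics/scene5.png");cv2.imwrite("pics/s5c.png",cv2.resize(p[60:220,240:400],None,fx=3.7,fy=3.7))
E
```

```text
t 7.38 tcp [ 462.4 -176.1  179.6] yaw -173.01 tilt [0.01 0.  ] F [ 0.4  0.3 -2.5] M [ 0.12 -0.01 -0.  ] w 0.321 j [ -2.  12. -21.  -0. -57.   9.]
shift cm [ 3.76  0.1  -0.08] turn [0.009 0.    0.001]
```

View pics/s5c.png

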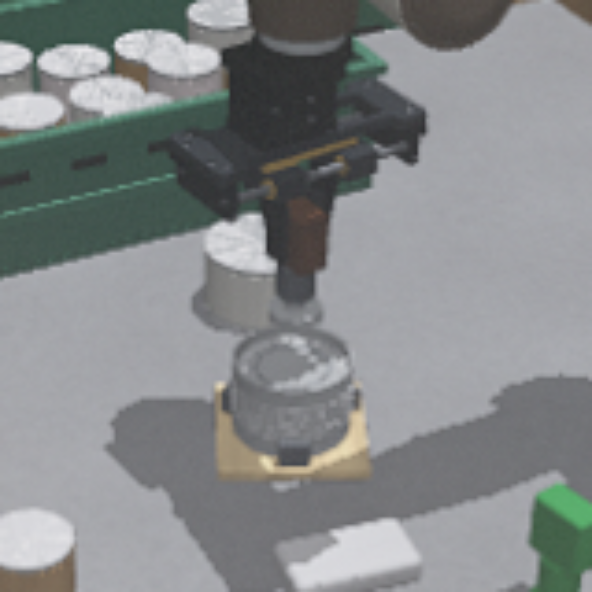

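Request:
{"method": "play_rows", "body": {"plan": [[[1,0.1,-0.1,0,0,0],[2,0.1,-0.1,0,0,0],[3,0.1,-0.1,0,0,0],[3.5,0.1,-0.1,0,0,0],[3.7,0.1,-0.1,0,0,0]]]}}

```text
time_s: 8.1
tcp_pos: [0.4612, -0.178, 0.1421]
ee_rot: [[-0.001, -0.993, -0.12], [-0.0, -0.12, 0.993], [-1.0, 0.001, 0.0]]
wrist_force: [-0.6, -0.3, -1.9]
gripper_width: 0.318
```

Request:
{"method": "play_rows", "body": {"plan": [[[0,0,0,0,0,0],[0,0,0,0,0,0]]]}}

```text
time_s: 8.35
tcp_pos: [0.4616, -0.178, 0.1429]
ee_rot: [[0.001, -0.993, -0.12], [-0.0, -0.12, 0.993], [-1.0, -0.001, -0.0]]
wrist_force: [0.2, -0.3, -1.4]
gripper_width: 0.318
```

```bash
python3 go.py 461.5 -177 142 -173.1;  python3 - <<'E'
from h import *
F=[]
for i in range(2):
  for n in("scene","top"):
    p,d=r.capture(n); cv2.imwrite(f"pics/{n}6.png",p); s=r.sense(); F.append(s['wrist_force'][2]); print(np.round(s['tcp_pos'],4),np.round(s['wrist_force'],2))
p=cv2.imread("pics/scene6.png");cv2.imwrite("pics/s6c.png",cv2.resize(p[60:220,240:400],None,fx=3.7,fy=3.7))
E
```

```text
t 8.35 tcp [ 461.6 -178.   142.9] yaw -173.08 tilt [ 0.04 -0.01] F [ 0.2 -0.3 -1.4] M [ 0.07 -0.05  0.  ] w 0.318 j [ -2.  14. -24.   0. -52.   9.]
shift cm [ 0.09 -0.    0.1 ] turn [ 0.002 -0.001  0.004]
[ 0.4616 -0.178   0.1429] [-0.03 -0.2  -2.42]
[ 0.4615 -0.178   0.1429] [-0.35 -0.66 -2.3 ]
[ 0.4615 -0.178   0.1428] [ 0.08  0.36 -1.79]
[ 0.4614 -0.178   0.1428] [-0.04  0.22 -1.66]
```

View pics/s6c.png

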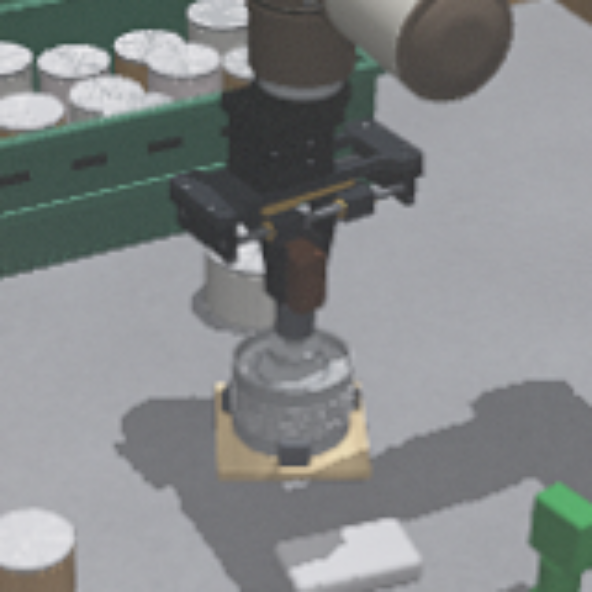

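Request:
{"method": "play_rows", "body": {"plan": [[[0.1,0,0,0,0,0],[0.2,0,0,0,0,0],[0.3,0,0,0,0,0],[0.4,0,0,0,0,0],[0.5,0,0,0,0,0]]]}}

```text
time_s: 9.18
tcp_pos: [0.4613, -0.178, 0.1375]
ee_rot: [[-0.0, -0.993, -0.12], [-0.0, -0.12, 0.993], [-1.0, 0.0, -0.0]]
wrist_force: [-0.0, 0.3, -1.9]
gripper_width: 0.32
```

Request:
{"method": "play_rows", "body": {"plan": [[[0.1,0,0,0,0,0],[0.2,0,0,0,0,0],[0.3,0,0,0,0,0],[0.35,0,0,0,0,0],[0.4,0,0,0,0,0]]]}}

```text
time_s: 9.8
tcp_pos: [0.4614, -0.178, 0.1335]
ee_rot: [[0.0, -0.993, -0.12], [-0.0, -0.12, 0.993], [-1.0, -0.0, -0.0]]
wrist_force: [0.7, 0.0, -2.4]
gripper_width: 0.321
```

Request:
{"method": "play_rows", "body": {"plan": [[[0,0,0,0,0,0],[0,0,0,0,0,0]]]}}

```text
time_s: 10.05
tcp_pos: [0.4614, -0.178, 0.1336]
ee_rot: [[0.0, -0.993, -0.12], [-0.0, -0.12, 0.993], [-1.0, -0.0, -0.0]]
wrist_force: [-0.2, 0.7, -2.1]
gripper_width: 0.32
```

Request:
{"method": "play_rows", "body": {"plan": [[[0.04,0,0,0,0,0],[0.08,0,0,0,0,0],[0.12,0,0,0,0,0],[0.16,0,0,0,0,0],[0.2,0,0,0,0,0]]]}}

```text
time_s: 10.68
tcp_pos: [0.4613, -0.1779, 0.1315]
ee_rot: [[-0.0, -0.993, -0.12], [-0.0, -0.12, 0.993], [-1.0, 0.0, 0.0]]
wrist_force: [1.0, 0.1, -2.0]
gripper_width: 0.32
```

Now in steps of 0.2 mm per row.

Request:
{"method": "play_rows", "body": {"plan": [[[0.02,0,0,0,0,0],[0.04,0,0,0,0,0],[0.06,0,0,0,0,0],[0.08,0,0,0,0,0],[0.1,0,0,0,0,0]]]}}

```text
time_s: 11.3
tcp_pos: [0.4613, -0.1779, 0.1305]
ee_rot: [[0.0, -0.993, -0.12], [0.0, -0.12, 0.993], [-1.0, -0.0, 0.0]]
wrist_force: [-0.4, -0.4, -1.5]
gripper_width: 0.316
```

Request:
{"method": "play_rows", "body": {"plan": [[[0.02,0,0,0,0,0],[0.04,0,0,0,0,0],[0.06,0,0,0,0,0],[0.08,0,0,0,0,0],[0.1,0,0,0,0,0]]]}}

```text
time_s: 11.92
tcp_pos: [0.4614, -0.178, 0.1295]
ee_rot: [[0.0, -0.993, -0.12], [-0.0, -0.12, 0.993], [-1.0, -0.0, -0.0]]
wrist_force: [0.7, 0.2, -2.1]
gripper_width: 0.32
```

Request:
{"method": "play_rows", "body": {"plan": [[[0.02,0,0,0,0,0],[0.04,0,0,0,0,0],[0.06,0,0,0,0,0],[0.08,0,0,0,0,0],[0.1,0,0,0,0,0]]]}}

```text
time_s: 12.55
tcp_pos: [0.4614, -0.178, 0.1288]
ee_rot: [[0.0, -0.993, -0.121], [-0.0, -0.121, 0.993], [-1.0, -0.0, -0.0]]
wrist_force: [-1.1, 0.7, 0.5]
gripper_width: 0.319
```

Request:
{"method": "play_rows", "body": {"plan": [[[0.01,0,0,0,0,0],[0.02,0,0,0,0,0],[0.03,0,0,0,0,0],[0.04,0,0,0,0,0],[0.05,0,0,0,0,0]]]}}

```text
time_s: 13.18
tcp_pos: [0.4614, -0.178, 0.1283]
ee_rot: [[0.0, -0.993, -0.121], [-0.0, -0.121, 0.993], [-1.0, -0.0, -0.0]]
wrist_force: [-1.7, 1.6, 5.0]
gripper_width: 0.319
```

```bash
cat > fa.py <<'E'
from h import *
F=[];M=[];T=[]
for i in range(6):
    r.capture("top"); s=r.sense(); F.append(s['wrist_force']);M.append(s['moment']);T.append(s['tcp_pos'])
print(round(s['time_s'],2),"F",np.mean(F,0).round(2),np.std(F,0).round(2),"M",np.mean(M,0).round(3),"T",(np.mean(T,0)*1e3).round(2))
E
python3 fa.py
```

```text
13.47 F [-1.91  1.56  4.79] [0.44 0.5  0.93] M [ 0.527  0.648 -0.012] T [ 461.37 -177.97  128.25]
```

Request:
{"method": "play_rows", "body": {"plan": [[[0,0.01,0.01,0,0,0],[0,0.02,0.02,0,0,0]]]}}

```text
time_s: 13.72
tcp_pos: [0.4614, -0.1779, 0.1282]
ee_rot: [[0.001, -0.993, -0.121], [-0.0, -0.121, 0.993], [-1.0, -0.0, -0.0]]
wrist_force: [-1.9, 0.6, 4.9]
gripper_width: 0.32
```

```bash
python3 fa.py
```

```text
14.03 F [-1.4   0.26  5.28] [0.38 0.41 0.29] M [0.173 0.541 0.003] T [ 461.35 -177.91  128.21]
```

Request:
{"method": "play_rows", "body": {"plan": [[[0.01,0.01,0,0,0,0],[0.02,0.02,0,0,0,0],[0.03,0.03,0,0,0,0],[0.04,0.04,0,0,0,0]]]}}

```text
time_s: 14.52
tcp_pos: [0.4613, -0.1779, 0.128]
ee_rot: [[0.001, -0.993, -0.121], [-0.0, -0.121, 0.993], [-1.0, -0.001, -0.0]]
wrist_force: [-0.9, 0.5, 5.6]
gripper_width: 0.322
```

```bash
python3 fa.py
```

```text
14.82 F [-1.53  0.49  5.97] [0.25 0.41 0.52] M [0.307 0.453 0.01 ] T [ 461.31 -177.92  128.05]
```

Request:
{"method": "play_rows", "body": {"plan": [[[0.02,0.01,0,0,0,0],[0.04,0.02,0.01,0,0,0],[0.06,0.03,0.01,0,0,0],[0.06,0.03,0.01,0,0,0]]]}}

```text
time_s: 15.32
tcp_pos: [0.4613, -0.1779, 0.1278]
ee_rot: [[0.002, -0.993, -0.121], [-0.001, -0.121, 0.993], [-1.0, -0.002, -0.001]]
wrist_force: [-1.4, 1.0, 7.0]
gripper_width: 0.319
```

```bash
python3 fa.py
```

```text
15.62 F [-1.21  1.08  7.52] [0.44 0.23 0.51] M [ 0.356  0.52  -0.015] T [ 461.27 -177.93  127.81]
```

Request:
{"method": "play_rows", "body": {"plan": [[[0.02,0,0,0,0,0],[0.04,0.01,0.01,0,0,0],[0.06,0.01,0.01,0,0,0],[0.08,0.01,0.01,0,0,0]]]}}

```text
time_s: 16.12
tcp_pos: [0.4613, -0.1779, 0.1274]
ee_rot: [[0.002, -0.993, -0.121], [-0.001, -0.121, 0.993], [-1.0, -0.002, -0.001]]
wrist_force: [-1.1, 1.1, 10.8]
gripper_width: 0.318
```

```bash
python3 fa.py
```

```text
16.43 F [-1.99  1.13  9.59] [0.37 0.44 0.56] M [ 0.446  0.719 -0.011] T [ 461.27 -177.91  127.43]
```

Request:
{"method": "play_rows", "body": {"plan": [[[0,0,0,0,0,0],[0,0,0,0,0,0],[0,0,0,0,0,0],[0,0,0,0,0,0]]]}}

```text
time_s: 16.92
tcp_pos: [0.4612, -0.1779, 0.1274]
ee_rot: [[0.002, -0.993, -0.121], [-0.001, -0.121, 0.993], [-1.0, -0.002, -0.001]]
wrist_force: [-1.4, 1.7, 9.6]
gripper_width: 0.323
```

```bash
python3 fa.py
```

```text
17.23 F [-2.03  1.19  9.58] [0.44 0.28 0.46] M [ 0.425  0.729 -0.019] T [ 461.27 -177.92  127.43]
```

Request:
{"method": "play_rows", "body": {"plan": [[[0,0,0,0,0,0],[0,0,0,0,0,0],[0,0,0,0,0,0],[0,0,0,0,0,0],[0,0,0,0,0,0]]]}}

```text
time_s: 17.85
tcp_pos: [0.4613, -0.1779, 0.1274]
ee_rot: [[0.002, -0.993, -0.121], [-0.001, -0.121, 0.993], [-1.0, -0.002, -0.001]]
wrist_force: [-2.2, 0.7, 8.7]
gripper_width: 0.32
```

```bash
python3 fa.py
```

```text
18.15 F [-2.18  1.4   9.71] [0.54 0.62 0.68] M [0.444 0.712 0.007] T [ 461.26 -177.92  127.42]
```

Request:
{"method": "play_rows", "body": {"plan": [[[0,0,0,0,0,0],[0,0,0,0,0,0],[0,0,0,0,0,0],[0,0,0,0,0,0],[0,0,0,0,0,0]]]}}

```text
time_s: 18.77
tcp_pos: [0.4613, -0.1779, 0.1274]
ee_rot: [[0.002, -0.993, -0.121], [-0.001, -0.121, 0.993], [-1.0, -0.002, -0.001]]
wrist_force: [-2.0, 1.4, 9.3]
gripper_width: 0.318
```

```bash
python3 fa.py
```

```text
19.07 F [-2.04  1.19  9.58] [0.45 0.42 0.46] M [0.437 0.73  0.005] T [ 461.27 -177.92  127.43]
```

Request:
{"method": "play_rows", "body": {"plan": [[[-0.06,-0.02,-0.01,0,0,0],[-0.12,-0.05,-0.02,0,0,0],[-0.18,-0.08,-0.03,0,0,0],[-0.25,-0.1,-0.04,0,0,0],[-0.35,-0.1,-0.04,0,0,0]]]}}

```text
time_s: 19.7
tcp_pos: [0.4612, -0.1778, 0.129]
ee_rot: [[-0.0, -0.993, -0.12], [0.001, -0.12, 0.993], [-1.0, 0.0, 0.001]]
wrist_force: [-0.9, -0.1, -1.3]
gripper_width: 0.319
```

```bash
python3 fa.py
```

```text
20.0 F [ 0.01 -0.41 -1.66] [0.18 0.36 0.43] M [ 0.099 -0.04  -0.016] T [ 461.07 -177.82  129.05]
```

Request:
{"method": "play_rows", "body": {"plan": [[[-0.2,0,0,0,0,0],[-0.6,0,0,0,0,0],[-1.2,0,0,0,0,0],[-2.2,0,0,0,0,0],[-3.2,0,0,0,0,0]]]}}

```text
time_s: 20.62
tcp_pos: [0.4616, -0.178, 0.1627]
ee_rot: [[0.001, -0.993, -0.12], [-0.0, -0.12, 0.993], [-1.0, -0.001, -0.0]]
wrist_force: [-0.1, -1.0, -2.5]
gripper_width: 0.317
```

Request:
{"method": "play_rows", "body": {"plan": [[[-0.8,0,0,0,0,0],[-1.4,0,0,0,0,0],[-1.7,0,0,0,0,0],[-1.7,0,0,0,0,0]]]}}

```text
time_s: 21.12
tcp_pos: [0.4613, -0.1779, 0.1788]
ee_rot: [[0.0, -0.993, -0.12], [0.0, -0.12, 0.993], [-1.0, -0.0, 0.0]]
wrist_force: [0.2, 0.1, -2.3]
gripper_width: 0.317
```

```bash
python3 go.py 508 150 179 -173.1;  python3 - <<'E'
from h import *
p,d=r.capture("scene"); cv2.imwrite("pics/scene7.png",p)
cv2.imwrite("pics/s7c.png",cv2.resize(p[60:220,240:400],None,fx=3.7,fy=3.7))
E
```

```text
t 21.12 tcp [ 461.3 -177.9  178.8] yaw -173.09 tilt [0.01 0.  ] F [ 0.2  0.1 -2.3] M [ 0.08 -0.02  0.  ] w 0.317 j [ -2.  12. -21.  -0. -57.   9.]
shift cm [-2.000e-02 -8.580e+00  3.199e+01] turn [0.001 0.    0.001]
```

View pics/s7c.png

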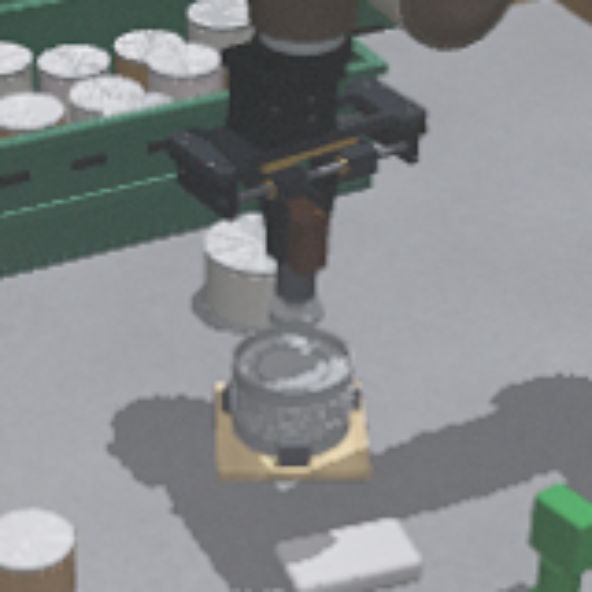

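Request:
{"method": "play_rows", "body": {"plan": [[[0,-0.4,1.5,0,0,0],[0,-1.2,4.5,0,0,0],[0,-2.3,8.5,0,0,0],[0,-3.3,12.5,0,0,0],[0,-4.4,16.5,0,0,0]]]}}

```text
time_s: 21.8
tcp_pos: [0.4849, -0.0069, 0.1786]
ee_rot: [[-0.0, -0.993, -0.121], [-0.0, -0.121, 0.993], [-1.0, 0.0, 0.0]]
wrist_force: [1.2, -0.8, -1.2]
gripper_width: 0.321
```

Request:
{"method": "play_rows", "body": {"plan": [[[0,-1.1,4,0,0,0],[0,-2.2,8,0,0,0],[0,-3.2,12,0,0,0],[0,-3.9,14.5,0,0,0],[0,-4.2,15.5,0,0,0]]]}}

```text
time_s: 22.42
tcp_pos: [0.5079, 0.1519, 0.1783]
ee_rot: [[-0.001, -0.992, -0.123], [-0.0, -0.123, 0.992], [-1.0, 0.001, -0.0]]
wrist_force: [-1.4, 0.2, -2.6]
gripper_width: 0.319
```

Request:
{"method": "play_rows", "body": {"plan": [[[0,0,0,0,0,0],[0,0,0,0,0,0],[0,0,0,0,0,0],[0,0,0,0,0,0]]]}}

```text
time_s: 22.92
tcp_pos: [0.5082, 0.1495, 0.1789]
ee_rot: [[0.0, -0.993, -0.119], [0.0, -0.119, 0.993], [-1.0, -0.0, 0.0]]
wrist_force: [0.5, 0.7, -1.4]
gripper_width: 0.32
```

```bash
python3 go.py 507.9 150 90 -173.1; python3 fa.py
```

```text
t 22.93 tcp [508.2 149.5 178.9] yaw -173.14 tilt [0.01 0.  ] F [ 0.5  0.7 -1.4] M [ 0.1  -0.11 -0.  ] w 0.32 j [ 34.  15. -17.   0. -58. -27.]
shift cm [8.89 0.02 0.06] turn [-0.004  0.     0.001]
23.23 F [-0.1  -0.1  -1.98] [0.66 0.44 0.42] M [ 0.055 -0.055  0.003] T [508.21 149.81 178.81]
```

Request:
{"method": "play_rows", "body": {"plan": [[[2,0,0,0,0,0],[4.5,0,0,0,0,0],[7,0,0,0,0,0],[8.7,0,0,0,0,0],[9.3,0,0,0,0,0]]]}}

```text
time_s: 23.85
tcp_pos: [0.5077, 0.1498, 0.0847]
ee_rot: [[-0.002, -0.993, -0.12], [-0.001, -0.12, 0.993], [-1.0, 0.002, -0.001]]
wrist_force: [0.3, 0.1, -1.7]
gripper_width: 0.323
```

Request:
{"method": "play_rows", "body": {"plan": [[[0,0,0,0,0,0],[0,0,0,0,0,0]]]}}

```text
time_s: 24.1
tcp_pos: [0.5088, 0.1504, 0.0866]
ee_rot: [[0.002, -0.993, -0.121], [0.001, -0.121, 0.993], [-1.0, -0.002, 0.001]]
wrist_force: [-0.0, -0.0, -1.4]
gripper_width: 0.32
```

```bash
python3 go.py 507.9 150 69.6 -173.1
python3 - <<'E'
from h import *
p,d=r.capture("scene"); cv2.imwrite("pics/scene8.png",p)
cv2.imwrite("pics/s8c.png",cv2.resize(p[150:300,310:450],None,fx=4,fy=4))
E
```

```text
t 24.1 tcp [508.8 150.4  86.6] yaw -173.07 tilt [0.09 0.05] F [-0.  -0.  -1.4] M [ 0.1  -0.04  0.01] w 0.32 j [ 34.  21. -23.   0. -46. -27.]
shift cm [ 1.7   0.1  -0.03] turn [0.003 0.003 0.01 ]
```

View pics/s8c.png

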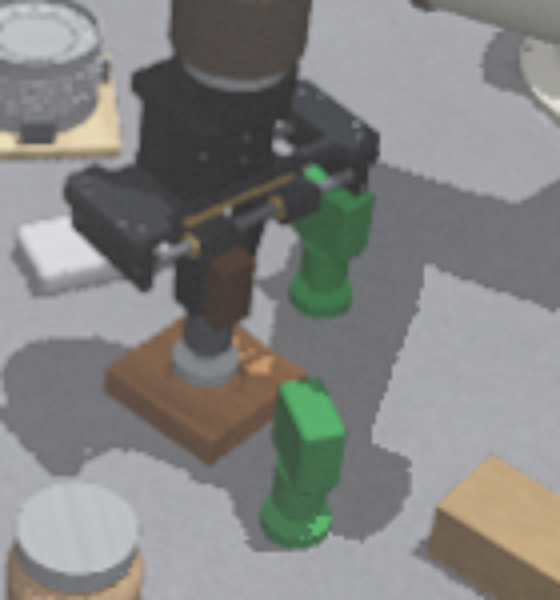

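Above the well; entering slowly.

Request:
{"method": "play_rows", "body": {"plan": [[[0.2,0,0,0,0,0],[0.4,0,0,0,0,0],[0.6,0,0,0,0,0],[0.8,0,0,0,0,0],[1.0,0,0,0,0,0]]]}}

```text
time_s: 24.78
tcp_pos: [0.5082, 0.1501, 0.0756]
ee_rot: [[-0.0, -0.993, -0.12], [-0.0, -0.12, 0.993], [-1.0, 0.0, -0.0]]
wrist_force: [0.1, -0.4, -2.6]
gripper_width: 0.324
```

```bash
python3 fa.py; python3 go.py 507.9 150 69.6 -173.1
```

```text
25.07 F [ 0.3  -0.01 -2.19] [0.41 0.56 0.51] M [0.094 0.    0.015] T [508.14 150.05  75.59]
t 25.07 tcp [508.3 150.1  75.8] yaw -173.08 tilt [0.01 0.  ] F [ 0.4  0.4 -2.6] M [0.1  0.01 0.03] w 0.319 j [ 34.  22. -24.   0. -44. -27.]
shift cm [ 0.62  0.04 -0.01] turn [0.002 0.    0.001]
```

Request:
{"method": "play_rows", "body": {"plan": [[[0.15,0,0,0,0,0],[0.3,0,0,0,0,0],[0.45,0,0,0,0,0],[0.55,0,0,0,0,0],[0.58,0,0,0,0,0]]]}}

```text
time_s: 25.7
tcp_pos: [0.5082, 0.1501, 0.0698]
ee_rot: [[-0.0, -0.993, -0.12], [-0.0, -0.12, 0.993], [-1.0, 0.0, -0.0]]
wrist_force: [-0.1, 0.1, -2.1]
gripper_width: 0.322
```

```bash
python3 fa.py
```

```text
26.0 F [ 0.03 -0.15 -1.76] [0.41 0.48 0.64] M [ 0.102 -0.04   0.   ] T [508.21 150.09  69.96]
```

Request:
{"method": "play_rows", "body": {"plan": [[[0.02,0,0,0,0,0],[0.04,0,0,0,0,0],[0.06,0,0,0,0,0],[0.07,0,0,0,0,0],[0.07,0,0,0,0,0]]]}}

```text
time_s: 26.62
tcp_pos: [0.5082, 0.1501, 0.0694]
ee_rot: [[0.0, -0.993, -0.12], [-0.0, -0.12, 0.993], [-1.0, -0.0, -0.0]]
wrist_force: [-0.3, 0.6, -0.5]
gripper_width: 0.321
```

```bash
python3 fa.py
```

```text
26.93 F [-1.03  0.4   0.16] [0.53 0.41 0.61] M [ 0.076  0.214 -0.015] T [508.2  150.09  69.38]
```

Request:
{"method": "play_rows", "body": {"plan": [[[0,0,0,0,0,0],[0,0,0,0,0,0],[0,0,0,0,0,0],[0,0,0,0,0,0],[0,0,0,0,0,0]]], "hand": 1}}

```text
time_s: 27.55
tcp_pos: [0.5082, 0.1501, 0.0692]
ee_rot: [[-0.0, -0.993, -0.12], [-0.0, -0.12, 0.993], [-1.0, 0.0, -0.0]]
wrist_force: [0.6, -0.6, -0.1]
gripper_width: 0.801
```

Request:
{"method": "play_rows", "body": {"plan": [[[0,0,0,0,0,0],[0,0,0,0,0,0],[0,0,0,0,0,0],[0,0,0,0,0,0],[0,0,0,0,0,0]]], "hand": 1}}

```text
time_s: 28.18
tcp_pos: [0.5082, 0.1501, 0.0692]
ee_rot: [[-0.0, -0.993, -0.12], [-0.0, -0.12, 0.993], [-1.0, 0.0, -0.0]]
wrist_force: [0.1, -0.2, -0.2]
gripper_width: 0.997
```

Request:
{"method": "play_rows", "body": {"plan": [[[-1,0,0,0,0,0],[-3,0,0,0,0,0],[-6,0,0,0,0,0],[-10,0,0,0,0,0],[-14,0,0,0,0,0]]]}}

```text
time_s: 28.8
tcp_pos: [0.5081, 0.15, 0.2113]
ee_rot: [[0.001, -0.993, -0.121], [0.0, -0.121, 0.993], [-1.0, -0.001, 0.0]]
wrist_force: [0.8, 0.0, -0.5]
gripper_width: 1.0
```

Request:
{"method": "play_rows", "body": {"plan": [[[-3,0,0,0,0,0],[-5,0,0,0,0,0],[-5,0,0,0,0,0],[-5,0,0,0,0,0]]]}}

```text
time_s: 29.3
tcp_pos: [0.5075, 0.1499, 0.2585]
ee_rot: [[-0.001, -0.993, -0.12], [-0.0, -0.12, 0.993], [-1.0, 0.002, -0.0]]
wrist_force: [-0.2, 1.0, -0.1]
gripper_width: 0.998
```

```bash
python3 go.py 507.9 150 250 -173.1
python3 - <<'E'
from m import *
for n in("scene","top"):
    im,d=r.capture(n); cv2.imwrite(f"pics/{n}9.png",im); C,w,hsv,rect,show=feats(n,im,d)
    near=np.hypot(C[...,0]-.507,C[...,1]-.15)<.05
    X=C[near&(C[...,2]>.095)&(C[...,2]<.125)]; print(n,np.median(X,0).round(4),len(X))
    i0=cv2.imread(f"pics/{n}0.png"); 
p=cv2.imread("pics/scene9.png");cv2.imwrite("pics/s9c.png",cv2.resize(p[130:330,190:470],None,fx=2.8,fy=2.8))
E
```

```text
t 29.3 tcp [507.5 149.9 258.5] yaw -173.1 tilt [-0.09 -0.02] F [-0.2  1.  -0.1] M [ 0.11 -0.02 -0.04] w 0.998 j [ 34.  11.  -9.  -0. -69. -27.]
shift cm [ 0.85 -0.04  0.01] turn [ 0.    -0.001 -0.009]
scene [0.5131 0.1583 0.1121] 238
top [0.5079 0.1391 0.1113] 96
```

View pics/s9c.png

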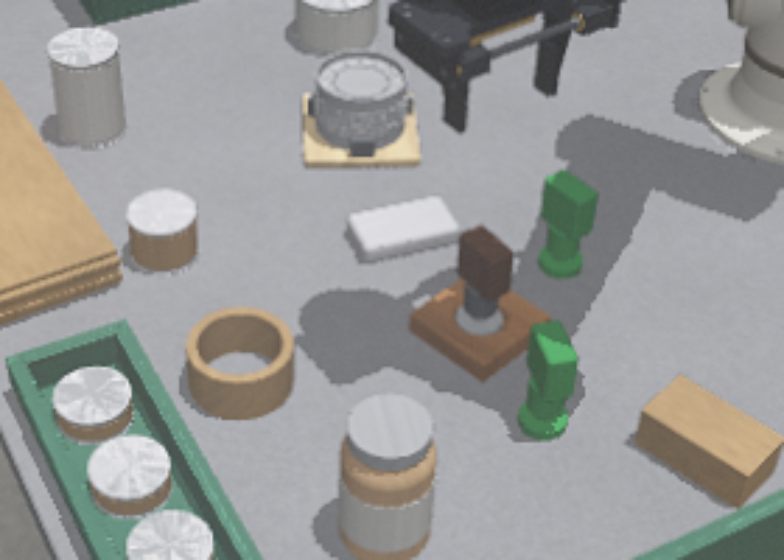

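The picture shows the stamp upright in the well at about (480,270), with the gripper clear and the bystanders where they were. The top view of the stamp is partly hidden by the gripper. I'm handing the job in.

```bash
python3 -c "
from station import r; print(r.finish_job())"
```

```text
the job is handed in; nothing more can be done
None
```

I stamped the lid and stood the stamp back in the well of its rest. The job was handed in at about 29.4 s, inside the 64 s limit.

- **Press:** I felt the lid about 69 mm above the bench, roughly 11 mm below the rim. I then built up to a push of about 11.7 N (wrist reading less the stamp's weight). It stayed steady for about 2.7 s.
- **Slide:** The TCP did not move measurably during the hold. There was a side load of about 2.4 N while pressing; I eased part of it by shifting the command slightly sideways. The TCP moved about 0.2 mm sideways, at most, as the load came off in the lift.
- **Mark position:** I put the stamp about 1 mm from the lid centre I had measured. The two camera views agree on that centre to about 2 mm. I did not check the mark itself in a picture.
- **Return:** The stamp went into the well without side force, and its floor took the weight before I let go. The last scene picture shows it upright in the well, its top at 112 mm as at the start. The gripper was clear and the other goods looked unmoved.
- **Checks that disagreed:** The last top view put the stamp about 10 mm off in y, probably because the gripper hid part of it. In the scene view it was within about 2 mm of its starting position.

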